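# Load the test board on the cam lift and hold it raised

## Robot

A 7-joint arm with a two-finger parallel gripper is mounted at the origin on the work surface; the furniture and walls round the work are solid. World frame = base frame: x ahead of the robot, y to its left, z up, the work surface at z = 0. Lengths are in m, angles in rad, forces in N, time in s.
With the tool pointing down it reaches from about 0.425 to 0.825 m from the base axis. Payload 3.6 kg.
Tool frame: the origin (TCP) lies where the fingers leave the gripper's body, on its centre line; the fingertips stand 73 mm ahead of it and the grasp point (between the pads) lies 54 mm ahead of it; z points along the fingers, y is the line along which they close (so a half turn about z gives the same grasp; the last joint's range is limited). The gripper opens to 85 mm and grips with 20 to 120 N. Pads are 22 mm wide; open, the fingers measure 114 mm over their backs; the gripper's body (76 mm by 85 mm) begins 54 mm behind the grasp point. The pads swing forward as they close: fully open they stand 13 mm farther back than shut.
Start: joints at [-1.24, 0.615, -0.013, 1.423, 0.008, 1.103, -0.04], TCP at [0.227, 0.609, 0.304] pointing down, gripper open.
Joint ranges: [-3.12, 3.12], [-0.3, 2.06], [-1.34, 1.32], [0.26, 2.42], [-1.36, 4.5], [0.01, 1.98], [-2.84, 2.84]. Speed limits (rad/s): [2.79, 2.79, 3.14, 3.14, 3.14, 3.14, 3.14].

## Interface

Orientations are given as a unit quaternion [x, y, z, w].
In Python, from station import arm, snapshot, camera_info, ticket gives the robot as it stands. Calls block until the motion is done:
- arm.movep(position, orientation): joint-space move of the TCP to a pose.
- arm.line_to(position, velocity=0.15, ori=None): straight line of the TCP; ori=None keeps the orientation; velocity is the mean speed in m/s.
- arm.move_j(angles): joint-space move.
- arm.move_gripper(opening, effort=None): opening from 0.0 (shut) to 1.0 (fully open); effort is the grip in N (None keeps the last); returns when the fingers have stopped.
- arm.pause(seconds).
- arm.ik(position, orientation): joint angles nearest the present ones, or None.
- snapshot(name): name is "scene" or "side" or "wrist"; returns the picture (384x512x3 uint8, blue, green, red); there is no depth.
- camera_info(name): a dict with "fx", "fy", "cx", "cy" (pixels), "R" (3x3) and "t" (3): a world point X has camera coordinates R X + t; the wrist camera has in their place "T_tool_cam" (4x4, takes a point from camera to tool coordinates, whose origin is the TCP and whose axes are the flange's). Camera axes: x right, y down, z forward; pixel columns grow to the right and rows downward; lengths in m; the calibration is good to about 2 mm. The wrist camera is an equidistant fisheye: a pixel r from the principal point sees the ray r / f radians off the axis. A picture is of the moment at which its call begins: read the wrist's pose just before it. camera_info takes no time and is no camera call.
A pose or a line that the arm cannot do raises arm.MotionError and nothing moves.
- ticket.finish_job(): hands the job in; it is judged then, once.
Readings, each from a call of its own:
- arm.read_time(): time.
- arm.read_joint_positions(): joint angles.
- arm.read_dq(): joint speeds.
- arm.read_effort(): joint torques, N m.
- arm.read_tool_pos(): TCP position.
- arm.read_eef_rot(): TCP orientation.
- arm.read_ft_force(): force on the tool from outside, world axes, zero at the start.
- arm.read_wrist_torque(): the same for the moment, N m.
- arm.read_opening(): opening from 0.0 (shut) to 1.0 (fully open).
- arm.read_finger_force(): force on a finger pad.
Only numpy, scipy, OpenCV 4.12 (cv2) and the standard library are available. Lean on these libraries where they do the work, as an engineer would, in place of code of your own. Each camera call takes 0.05 s, during which the arm holds its last target. There are 200 camera calls.

## Task

Pick up the small green circuit board and set it squarely into the nest on top of the cam lift jig, between the corner guides, flat on all four feet, and let go of it while the lever is still down. Then take the jig's lever by its crank grip and swing it up until it stands upright, where the cam lifts the stage highest; the lever springs back if let go, so finish while still holding it there with the board seated on the raised stage. Do not disturb the other things lying on the bench.

Things in the scene. Friction and masses are not known exactly. Their poses are not given: they have to be found in the camera images.
- board_center (a point): centre (half-way up) of the green circuit board, 42 mm (x) x 60 mm (y) x 11 mm high, about 20 g: a 2 mm thick board on four 6x6 mm corner feet 8 mm high, so its edge lies 8 to 10 mm above what it stands on; this point is 5.5 mm above the underside of the feet. Best gripped across its 42 mm width at the middle of its long edges.
- board: the same green board (a blue parts cabinet, fixed, 216 mm tall, stands behind between board and jig, its front 0.51 m ahead of the robot, y from -0.26 to -0.01: pass in front of or above it); origin at the centre of the underside of its feet, z up, x across its 42 mm width, y along its 60 mm length
- jig: the cam lift jig, aluminium, bolted to the bench; base plate 130 mm (x) x 116 mm (y) x 10 mm, origin at the centre of its underside on the bench, z up. The lever is on its +y side and its grip lies towards the jig's -x (the robot) when down. The jig's place and yaw vary.
- nest_top (a point): centre of the top face of the nest block (42 mm along x, 62 mm along y, standing 8 mm above the 72x80 mm stage plate), where the board's feet stand: 80 mm above the bench with the lever down, 90 mm at highest lift. Axes parallel to the jig's. Board seated: its 42 mm width along x, 60 mm length along y (either end first), board_center 5.5 mm above this point.
- guide (a point): foot, level with nest_top, of one dark steel corner guide. The guides stand about 2 mm off the seated board's edges and reach 8 mm above the nest block, widening by about 3 mm towards the top. Between them the middle 44 mm of each long side of the board is free for fingers, and the middle 18 mm of each short side.
- lever_grip (a point): middle of the lever's crank grip: a round black bar 16 mm thick and 47 mm long, parallel to the jig's y and sticking out to its +y from the end of the lever arm (the arm's near face is 25 mm from this point); it circles lever_axis at 70 mm radius. The point turns with the lever.
- lever_axis (a point): the point on the lever's pivot line (50 mm above the bench, parallel to the jig's y) that is nearest to the grip's middle; axes parallel to the jig's
- lever (a joint): lever angle, rad: 0 = down at its stop, level and pointing to the jig's -x; 1.57 = upright, cam at its highest lift; on past that (stop at 2.4) the stage sinks again. grip = lever_axis + 70 mm x (-cos angle along the jig's x, sin angle up). A spring pulls it back to 0 from every angle: about 2 N at the grip when down, 4 N when upright.
- stage (a joint): height of the lift stage above its lowest position, m: 0.010 x sin(lever angle), at most 0.010 (lever upright)
- waffle_tray: bystander, to be left alone: black square chip tray, 51x51x5 mm, lying flat; origin at the centre of its underside
- loupe: bystander, to be left alone: black eyepiece loupe, 41 mm across, 36 mm high; origin at the centre of its underside
- cal_piece: bystander, to be left alone: small pale calibration block with a round plug, 43x24x13 mm; origin at the centre of its underside
Mind the look-alikes: they are no part of the job. There is more than one size of the board; the one meant has the size given above.

How it is judged:
On the way:
1. the board is seated square and flat in the nest and let go of, the lever still down (x of board_center in the frame of nest_top between -0.004 and 0.004 m and y of board_center in the frame of nest_top between -0.004 and 0.004 m and z of board_center in the frame of nest_top between 0.0035 and 0.0075 m and angle between the z axis of board_center and the z axis of nest_top, either way round below 0.06 rad and angle between the x axis of board_center and the x axis of nest_top, either way round below 0.12 rad and contact force between the fingers and board below 0.1 N and value of joint lever below 0.2 rad), for 0.3 s.
At the end, for the whole second after the job is handed in: the fingers hold the lever (more than 1 N) within 0.2 rad of upright, the stage raised more than 9.2 of its 10 mm, and the board, not touched by the fingers, is seated in the nest: centred within 4 mm, turned less than 0.12 rad, flat within 0.06 rad, its centre 3.5 to 7.5 mm above the nest block (x of board_center in the frame of nest_top between -0.004 and 0.004 m and y of board_center in the frame of nest_top between -0.004 and 0.004 m and z of board_center in the frame of nest_top between 0.0035 and 0.0075 m and angle between the z axis of board_center and the z axis of nest_top, either way round below 0.06 rad and angle between the x axis of board_center and the x axis of nest_top, either way round below 0.12 rad and contact force between the fingers and board below 0.1 N and value of joint lever between 1.37 and 1.77 rad and value of joint stage above 0.0092 m and contact force between the fingers and lever above 1 N); the arm keeps its last pose, push and grip.
It fails at once if one of the other things on the bench is pushed more than 30 mm from its place (distance of any of waffle_tray, loupe, cal_piece from where it was at the start of the episode above 0.03 m).
It also fails if it takes over 53 s, if anything falls off the work surface, if the arm or the gripper's body presses on something with over 40 N, if the wrist force passes 120 N, or if a joint passes its speed limit or range.

## Working session

There is one attempt and no reset: what is moved stays moved. The work goes in short steps, each a Python script; the robot and the scene stay as the last script left them, time stands still between calls to the robot, and variables do not carry over. Pictures are saved under pics/ and viewed, at most 12 in all, crops included, and the job is handed in when it is done.

```bash
ls; mkdir -p pics
python3 - <<'E'
from station import arm, snapshot, camera_info
import cv2,numpy as np
for n in("scene","side"):
    cv2.imwrite(f"pics/{n}0.png",snapshot(n)); c=camera_info(n); print(n,{k:np.round(v,4).tolist() for k,v in c.items()})
print({k:np.round(v,4).tolist() for k,v in camera_info("wrist").items()})
print(arm.read_time(),arm.read_tool_pos(),arm.read_eef_rot())
E
```

```text
pics
scene {'fx': 400.0994, 'fy': 400.0994, 'cx': 252.7216, 'cy': 194.4554, 'R': [[0.8158, -0.5783, -0.0017], [-0.3991, -0.5609, -0.7254], [0.4186, 0.5924, -0.6884]], 't': [-0.4598, 0.2123, 0.937]}
side {'fx': 449.5405, 'fy': 449.5405, 'cx': 256.8551, 'cy': 187.7205, 'R': [[0.9526, -0.3035, -0.0215], [-0.1826, -0.5135, -0.8384], [0.2434, 0.8026, -0.5446]], 't': [-0.5014, 0.1234, 1.3678]}
{'fx': 297.3186, 'fy': 297.3186, 'cx': 255.6035, 'cy': 190.9456, 'T_tool_cam': [[0.0009, -0.9514, -0.308, 0.0777], [1.0, 0.0012, -0.0008, -0.0009], [0.0011, -0.308, 0.9514, -0.0697], [0.0, 0.0, 0.0, 1.0]]}
0.1 [0.22683166 0.60857727 0.30284837] [ 1.77423318e-01  9.84133940e-01 -1.14699907e-03 -1.96107423e-04]
```

View pics/scene0.png

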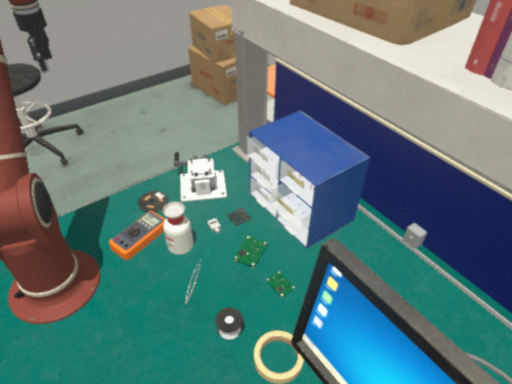

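View pics/side0.png

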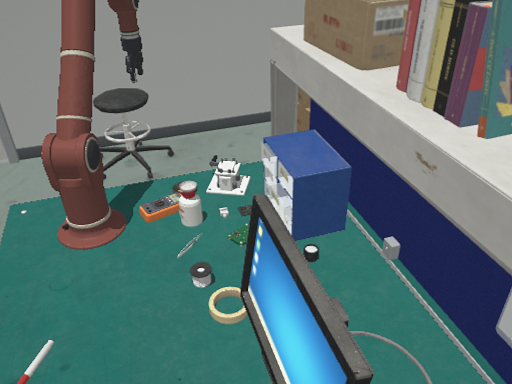

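The scene view shows the jig near (203,183), two green boards at (251,250) and (281,284), the tray at (239,216), the cal piece at (214,226) and the cabinet between them. I'll measure the two boards and the jig next.

```bash
cat > h.py <<'E'
from station import arm, snapshot, camera_info, ticket
import cv2,numpy as np
from scipy.spatial.transform import Rotation as Ro
def ray(n,px,pose=None):
    c=camera_info(n); px=np.atleast_2d(np.array(px,float)); d=(px-[c["cx"],c["cy"]])/[c["fx"],c["fy"]]
    if n!="wrist":
        R=np.array(c["R"]); return -R.T@np.array(c["t"]), np.c_[d,np.ones(len(d))]@R
    r=np.linalg.norm(d,axis=1,keepdims=True)+1e-9
    v=np.c_[d/r*np.sin(r),np.cos(r)]; T=np.array(c["T_tool_cam"]); p,R=pose
    return p+R@T[:3,3], v@T[:3,:3].T@R.T
def onz(n,px,z,pose=None):
    o,v=ray(n,px,pose); return o+v*((z-o[2])/v[:,2:])
def wsnap(name):
    pose=(np.array(arm.read_tool_pos()),Ro.from_quat(arm.read_eef_rot()).as_matrix())
    im=snapshot("wrist"); cv2.imwrite(f"pics/{name}.png",im); np.savez(f"pics/{name}.npz",p=pose[0],R=pose[1]); return im,pose
def load(name):
    d=np.load(f"pics/{name}.npz"); return cv2.imread(f"pics/{name}.png"),(d["p"],d["R"])
def down(yaw): # tool y axis (closing line) at world angle yaw; z down
    y=np.array([np.cos(yaw),np.sin(yaw),0]); z=np.array([0,0,-1.]); return Ro.from_matrix(np.c_[np.cross(y,z),y,z]).as_quat()
E
python3 - <<'E'
from h import *
im=cv2.imread("pics/scene0.png"); a=im[140:310,150:320]
cv2.imwrite("pics/crop0.png",cv2.resize(a,None,fx=3.5,fy=3.5,interpolation=cv2.INTER_CUBIC))
hsv=cv2.cvtColor(im,cv2.COLOR_BGR2HSV); print(hsv[250,251],hsv[284,281],hsv[300,210])
m=cv2.inRange(hsv,(35,60,30),(75,255,255)); m=cv2.morphologyEx(m,cv2.MORPH_CLOSE,np.ones((5,5)))
for c in cv2.findContours(m,0,2)[0]:
    if cv2.contourArea(c)>80:
        b=onz("scene",c[:,0],.01)[:,:2].astype(np.float32); print(cv2.boundingRect(c),cv2.minAreaRect(b))
print(onz("scene",[[203,183],[182,199],[227,196],[251,250],[281,284]],.01))
E
```

```text
[ 73 190 117] [ 73 167 119] [ 86 201 127]
(266, 271, 29, 26) ((0.4256814420223236, -0.3044443130493164), (0.041027165949344635, 0.05965133011341095), 2.1735951900482178)
(234, 236, 33, 32) ((0.42355650663375854, -0.1868135631084442), (0.0864388570189476, 0.05740806832909584), 30.561613082885742)
[[ 0.45574344  0.10163932  0.01      ]
 [ 0.37308259  0.07723791  0.01      ]
 [ 0.48347683  0.01375922  0.01      ]
 [ 0.42690169 -0.18540548  0.01      ]
 [ 0.42606871 -0.30723486  0.01      ]]
```

View pics/crop0.png

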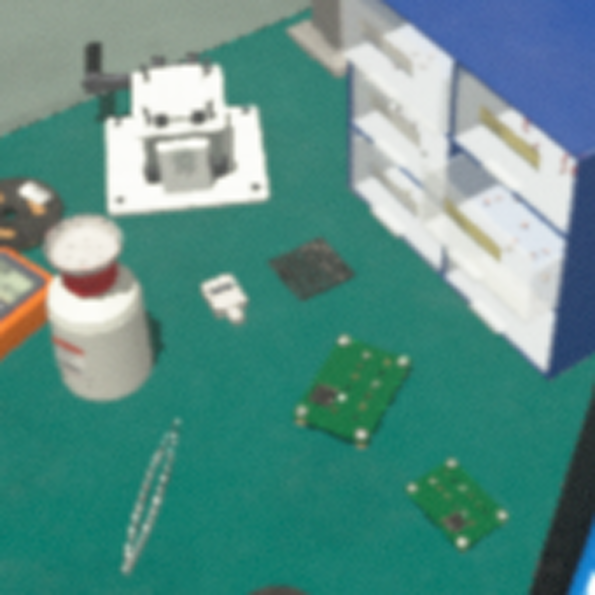

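Shown: the board we want is the one at scene pixel (281,284), 41x60 mm at about (0.426,-0.304). The jig has its base corners at crop (105,122), (262,107), (270,195) and (108,213), and its lever grip at (93,80). I'll take the wrist look over the jig first.

Run:
```python
from h import *
c=np.array([[105,122],[262,107],[270,195],[108,213]])/3.5+[150,140]
b=onz("scene",c,.01); ctr=b.mean(0); print(b.round(3),ctr,cv2.minAreaRect(b[:,:2].astype(np.float32)))
e=(b[1]-b[0])+(b[2]-b[3]); yaw=np.arctan2(e[1],e[0]); print("yaw",yaw)
print("grip",onz("scene",np.array([[93,80]])/3.5+[150,140],.05))
print("cabinet/monitor bottom",onz("scene",[[295,345],[262,384]],.0))
p=[ctr[0],ctr[1],.33]; q=down(yaw); print(arm.ik(p,q))
arm.movep(p,q); wsnap("jig1"); print(arm.read_time(),arm.read_tool_pos())
```

```text
[[0.418 0.174 0.01 ]
 [0.539 0.112 0.01 ]
 [0.484 0.015 0.01 ]
 [0.367 0.072 0.01 ]] [0.45199036 0.09327642 0.01      ] ((0.45306986570358276, 0.09271687269210815), (0.1134902834892273, 0.13589292764663696), 63.38648986816406)
yaw -0.4642438142331422
grip [[0.41735282 0.18397288 0.05      ]]
cabinet/monitor bottom [[ 0.36202176 -0.43602177  0.        ]
 [ 0.25975644 -0.45959366  0.        ]]
[-0.64450795  0.32364788  0.5278053   1.91512302 -0.19767605  0.95371335
 -0.48844794]
2.175 [0.45208341 0.09469486 0.32977791]
```

View pics/jig1.png

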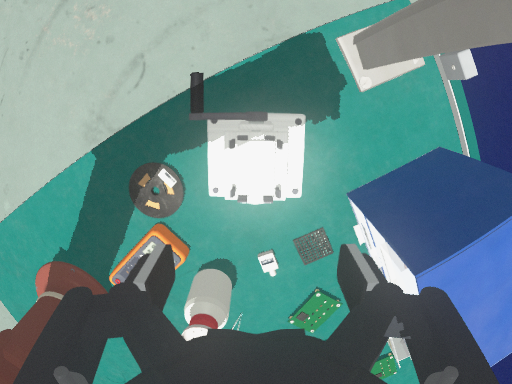

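The wrist view shows the jig base spanning (207..305, 113..203), the arm at row 117 and the grip bar at (197,93). I'll enlarge it, and go on to look at the board in the same turn.

Run:
```python
from h import *
im,pose=load("jig1")
cv2.imwrite("pics/crop1.png",cv2.resize(im[62:212,180:330],None,fx=4,fy=4,interpolation=cv2.INTER_CUBIC))
arm.movep([.40,-.20,.33],down(0)); 
arm.movep([.4257,-.3244,.22],down(0)); im,pose=wsnap("brd1"); print(arm.read_time())
hsv=cv2.cvtColor(im,cv2.COLOR_BGR2HSV)
m=cv2.inRange(hsv,(35,60,20),(77,255,255)); m=cv2.morphologyEx(m,cv2.MORPH_CLOSE,np.ones((7,7)));m=cv2.morphologyEx(m,cv2.MORPH_OPEN,np.ones((5,5)))
for c in cv2.findContours(m,0,2)[0]:
    if cv2.contourArea(c)>400:
        b=onz("wrist",c[:,0],.01,pose)[:,:2].astype(np.float32); print(cv2.boundingRect(c),cv2.minAreaRect(b))
```

```text
4.075
(293, 250, 52, 58) ((0.5013120174407959, -0.4447009563446045), (0.08231981098651886, 0.057243507355451584), 88.37044525146484)
(233, 131, 44, 61) ((0.4265296161174774, -0.3063141107559204), (0.040996797382831573, 0.059489961713552475), 1.1529359817504883)
(202, 0, 103, 86) ((0.4242352247238159, -0.18836709856987), (0.08276203274726868, 0.0601576492190361), 29.441646575927734)
```

View pics/crop1.png

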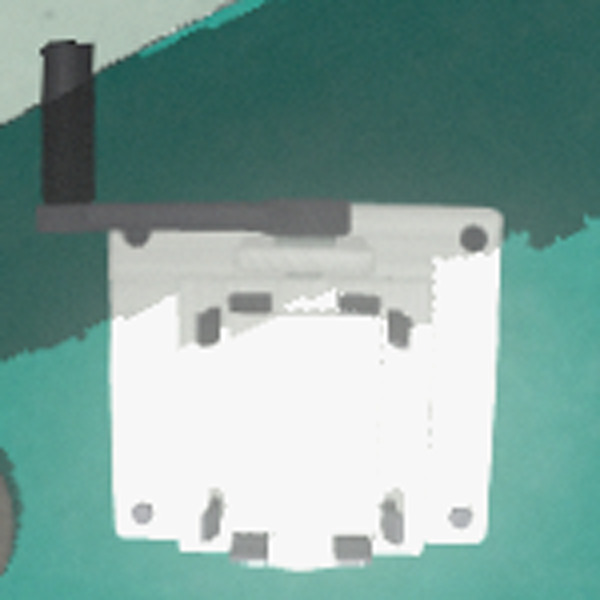

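View pics/brd1.png

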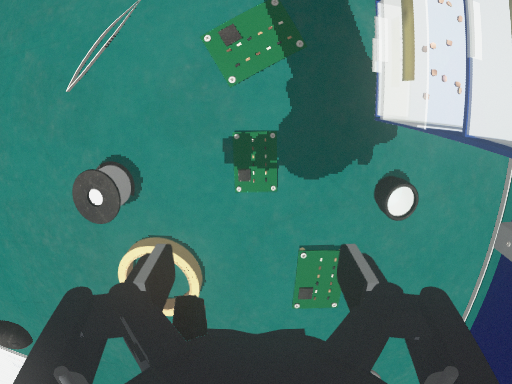

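The crop shows eight guides around (304,425), base holes at the corners and the grip bar from (68,42) to (68,200). In the wrist view the target board is at (256,161), 41x59.5 mm. The board at (318,277) is the large one.

Run:
```python
from h import *
_,pose=load("jig1")
f=lambda a,z: onz("wrist",np.array(a)/4+[180,62],z,pose)[:,:2]
g=f([[250,303],[358,303],[209,327],[399,328],[212,517],[392,518],[249,547],[352,547]],.085)
h=f([[136,235],[474,238],[143,513],[460,517]],.01)
gr=f([[68,42],[68,200],[68,121]],.05)
x=lambda a:np.arctan2(*(a[::-1]))
print("guides",g.mean(0),x(g[1]-g[0]),x(g[3]-g[2]),x(g[5]-g[4]),x(g[7]-g[6]))
yw=[x(g[1]-g[0]),x(g[3]-g[2]),x(g[5]-g[4]),x(g[7]-g[6])]
print("holes",h.mean(0),x(h[1]-h[0]),x(h[3]-h[2]),x(h[2]-h[0])+np.pi/2,x(h[3]-h[1])+np.pi/2)
print("grip",gr,x(gr[1]-gr[0])+np.pi/2)
yaw=-.47;R=np.array([[np.cos(yaw),np.sin(yaw)],[-np.sin(yaw),np.cos(yaw)]])
c=g.mean(0);print((g-c)@R.T,(gr-c)@R.T,(h.mean(0)-c)@R.T)
# grasp
Y=.02;B=[.4263,-.3058];q=down(Y)
arm.move_gripper(.66,30)
arm.movep([*B,.13],q); arm.line_to([*B,.0745],.1,q); print(arm.read_ft_force())
arm.move_gripper(0.3,30); print(arm.read_opening(),arm.read_finger_force(),arm.read_ft_force())
arm.line_to([*B,.15],.1); arm.pause(.1);print(arm.read_opening(),arm.read_finger_force(),arm.read_time())
im,_=wsnap("held");cv2.imwrite("pics/held_s.png",snapshot("scene"))
```

```text
guides [0.4533189  0.09561733] -0.4598951916909024 -0.4652494258260204 -0.4657808455727025 -0.4598906933402657
holes [0.45271572 0.09397398] -0.46873188246831055 -0.47320208053881596 -0.467240260161903 -0.4771880043817025
grip [[0.44006181 0.22256824]
 [0.41837852 0.18073514]
 [0.42929843 0.20157772]] -0.4782026780450508
[[-0.01430653  0.03364077]
 [ 0.01438534  0.03393071]
 [-0.02527147  0.02711555]
 [ 0.02548926  0.02735669]
 [-0.02499184 -0.02626   ]
 [ 0.02518238 -0.02604831]
 [-0.01469955 -0.03501384]
 [ 0.01421242 -0.03472155]] [[-0.06931392  0.10718145]
 [-0.06970042  0.06006432]
 [-0.0694039   0.08359238]] [ 0.00020647 -0.00173833]
[-0.36618501 -0.47389592  0.94967758]
0.47460008849845536 29.928362667560577 [-0.37596352  1.53534119  5.28330961]
0.4774847425329462 30.277286767959595 6.9333
```

View pics/held.png

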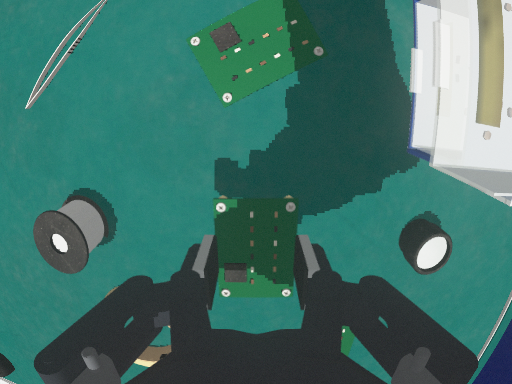

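The board hangs level in the fingers, with corner screws at (221,208), (291,207), (226,293) and (287,293). I'll measure its offset in the tool, then carry it over and lower it to just above the guides.

Run:
```python
from h import *
_,pose=load("held"); p,R=pose
s=onz("wrist",[[221,208],[291,207],[287,293],[226,293]],p[2]-.0645,pose); t=(s-p)@R
print(t.round(4),t.mean(0)); e=t[1]-t[0]+t[2]-t[3]; dy=np.arctan2(e[0],e[1]); print("rel yaw",dy)
off=t.mean(0)[:2]; off[1]=0 if abs(off[1])<.003 else off[1]
yaw=-.465; q=down(yaw); Rq=Ro.from_quat(q).as_matrix()
N=np.array([.4533,.0953]); T=N-(Rq[:2,:2]@np.array([off[0],0])); print("off",off,"T",T)
arm.line_to([.4263,-.3058,.33],.3); arm.movep([.40,-.15,.33],down(-.2)); arm.movep([*T,.30],q)
arm.line_to([*T,.175],.15)
np.save("T.npy",T); wsnap("over"); print(arm.read_time(),arm.read_tool_pos(),arm.read_ft_force())
im=snapshot("scene"); cv2.imwrite("pics/over_s.png",cv2.resize(im[110:230,130:290],None,fx=4,fy=4,interpolation=cv2.INTER_CUBIC))
im=cv2.imread("pics/over.png"); cv2.imwrite("pics/over_c.png",cv2.resize(im[120:320,150:362],None,fx=3,fy=3,interpolation=cv2.INTER_CUBIC))
```

```text
[[ 0.0253 -0.0161  0.0645]
 [ 0.0259  0.018   0.0645]
 [-0.0261  0.0185  0.0644]
 [-0.0262 -0.0158  0.0645]] [-0.00027958  0.00115029  0.06449827]
rel yaw 0.00906453160979375
off [-0.00027958  0.        ] T [0.45342537 0.0955499 ]
10.4833 [0.45405642 0.09529233 0.17582196] [-0.68132252  0.43832956  0.0087653 ]
```

View pics/over_c.png

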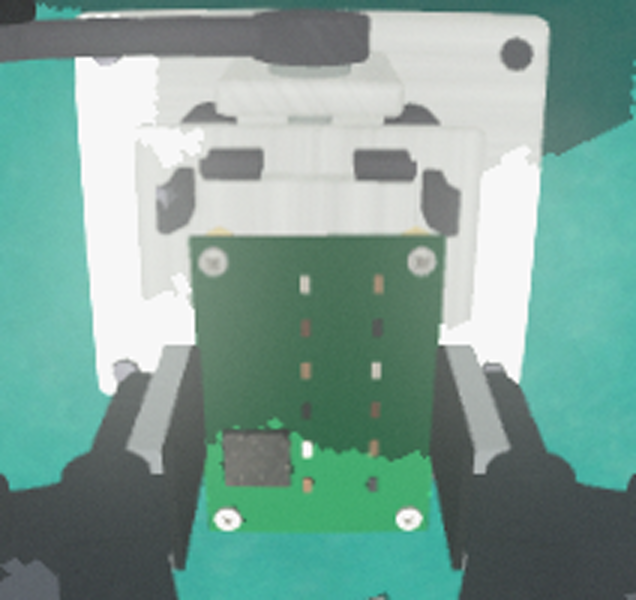

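Just above the nest, the guides' mid-column is 308 in the crop and the board's is 317, a small x error. I'll correct it, then lower and release.

Run:
```python
from h import *
_,pose=load("over"); p,R=pose
f=lambda a,z:((onz("wrist",np.array(a)/3+[150,120],z,pose)-p)@R)[:,:2]
g=f([[232,163],[385,163],[176,200],[440,203]],.086); b=f([[213,262],[422,262],[408,519],[228,519]],p[2]-.0645)
print(g,b,b.mean(0))
e=g[1]-g[0]+g[3]-g[2]; print("guide yaw rel tool",np.arctan2(e[0],e[1]))
# expected guide y (tool x) : mean of 1st pair .0340, 2nd .0271 (+-.0004)
gc=np.array([g[:,0].mean()-(.0343+.0267)/2, g[:,1].mean()]); d=gc-b.mean(0); print("guide ctr",gc,"move tool by",d)
P=p+R@np.array([*d,0]); print("target",P[:2]-0, "from",p[:2])
np.save("d.npy",d)
```

```text
[[ 0.03610202 -0.01437143]
 [ 0.03610607  0.01397069]
 [ 0.02893501 -0.02520446]
 [ 0.02835976  0.02457464]] [[ 0.02619103 -0.01547366]
 [ 0.02620042  0.0184027 ]
 [-0.02566666  0.01846705]
 [-0.02564343 -0.01521936]] [0.00027034 0.00154419]
guide yaw rel tool -0.00731165395889488
guide ctr [ 0.00187571 -0.00025764] move tool by [ 0.00160537 -0.00180182]
target [0.45312033 0.09735924] from [0.45400893 0.09511554]
```

Run:
```python
from h import *
q=down(-.47); P=np.array([.4531,.0973]); C=P.copy()
for z in (.175,.166):
    arm.line_to([*C,z],.08,q); arm.pause(.15); a=np.array(arm.read_tool_pos()); C=C+(P-a[:2]); print(a,C,arm.read_ft_force())
f0=np.array(arm.read_ft_force())
for z in (.163,.160,.158,.1565,.155,.154):
    arm.line_to([*C,z],.04,q); arm.pause(.05); f=np.array(arm.read_ft_force())-f0; print(z,arm.read_tool_pos().round(4) ,f.round(2))
    if f[2]>4: break
wsnap("seat"); 
print(arm.read_time())
im=cv2.imread("pics/seat.png"); cv2.imwrite("pics/seat_c.png",cv2.resize(im[120:320,150:362],None,fx=3,fy=3,interpolation=cv2.INTER_CUBIC))
```

```text
[0.45310954 0.09740531 0.17512247] [0.45309046 0.09719469] [ 0.53877225  0.21205144 -0.81671011]
[0.45317649 0.09710097 0.16606937] [0.45301397 0.09739373] [-0.34978885  0.26330474 -0.7187848 ]
0.163 [0.453  0.0974 0.163 ] [ 0.08 -0.28 -0.06]
0.16 [0.453  0.0974 0.1599] [ 0.01 -0.16  1.26]
0.158 [0.453  0.0974 0.1579] [ 0.74 -0.02  1.23]
0.1565 [0.453  0.0974 0.1565] [-0.38  0.41  1.19]
0.155 [0.4532 0.0974 0.1554] [-0.58  0.5   5.98]
12.9
```

View pics/seat_c.png

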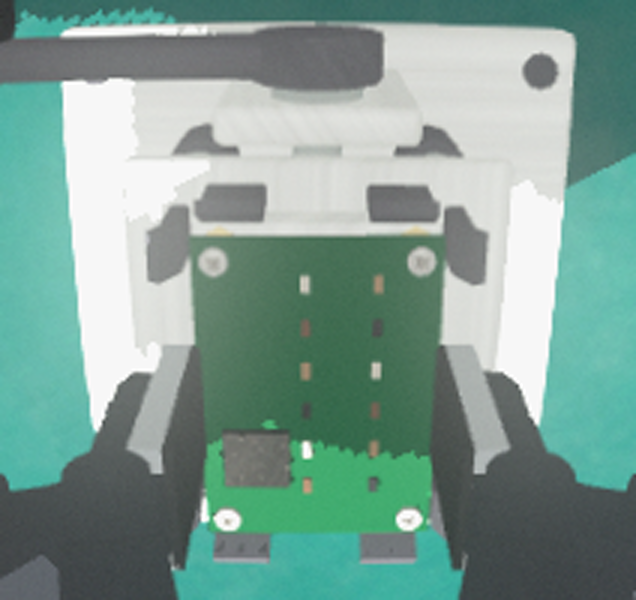

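It's touching down; I'll check the centring numerically before release.

Run:
```python
from h import *
_,pose=load("seat"); p,R=pose
f=lambda a,z:((onz("wrist",np.array(a)/3+[150,120],z,pose)-p)@R)[:,:2]
# top-inner rim of guides at z=.088 (board top plane .091)
g=f([[231,203],[403,203],[168,245],[466,245]],.085); b=f([[213,262],[422,262],[408,519],[228,519]],.091)
ed=f([[317,236],[317,531]],.091); gt=f([[231,186],[403,186],[242,560],[387,560]],.088)
print(g,b.mean(0),"\nedges",ed[:,0],"outer tops",gt)
gc=np.array([g[:,0].mean()-(.0343+.0267)/2,g[:,1].mean()]); print("move",gc-b.mean(0), "outer-top-based", gt[:,0].reshape(2,2).mean(1).mean()-ed[:,0].mean())
```

```text
[[ 0.03435135 -0.01282812]
 [ 0.03437228  0.01558626]
 [ 0.02692583 -0.02377611]
 [ 0.02696096  0.02655376]] [0.00031547 0.00154651] 
edges [ 0.03071666 -0.02826363] outer tops [[ 0.03815142 -0.0124475 ]
 [ 0.03817219  0.01519559]
 [-0.03831654 -0.01333329]
 [-0.03827947  0.01524504]]
move [-0.00016287 -0.00016257] outer-top-based -0.0012946159608309572
```

Run:
```python
from h import *
q=down(-.47); P=np.array(arm.read_tool_pos())
arm.move_gripper(.66,30); arm.pause(.2); print(arm.read_opening(),arm.read_finger_force(),arm.read_ft_force())
arm.line_to([P[0],P[1],.26],.1); arm.pause(.5)
X=np.array([np.cos(-.47),np.sin(-.47)]); Yv=np.array([-X[1],X[0]])
G=np.array([.4531,.0973])-.0694*X+.088*Yv; print(G)
wsnap("rel"); 
arm.movep([*G,.20],q); print(arm.read_time(),arm.read_tool_pos(),arm.ik([*G,.104],q))
im=cv2.imread("pics/rel.png"); a=im[60:310,150:362]
im2,_=wsnap("grip"); cv2.imwrite("pics/rel_c.png",np.hstack([cv2.resize(a,(424,500)),cv2.resize(im2[80:384,156:356],(329,500))]))
```

```text
0.6644647485995431 0.0 [ 0.03233532 -0.09229457 -0.34053496]
[0.43107915 0.20718832]
15.725 [0.43095986 0.20755565 0.1996298 ] [-0.74860789  0.71098693  0.3861507   2.10636521 -0.62159754  0.43571405
 -0.34382249]
```

View pics/rel_c.png

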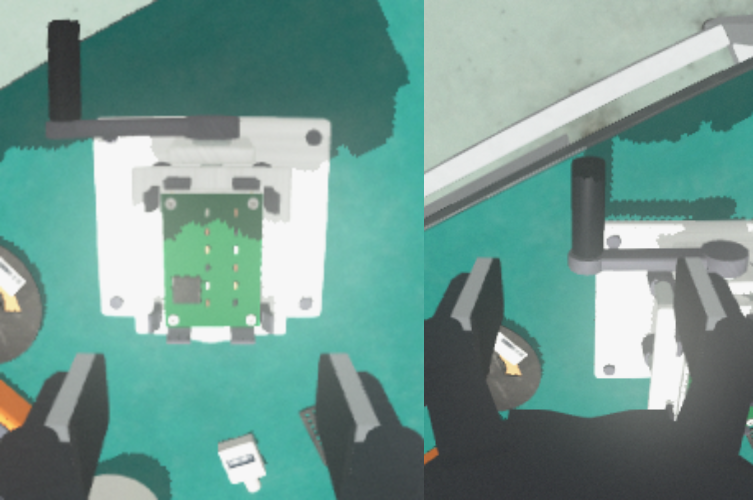

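The left half shows the board square between the guides after release. In the right half the grip bar is centred between the open fingers (588 against a finger midpoint of 585). Now I'll grasp it and swing it up.

Run:
```python
from h import *
q=down(-.47); X=np.array([np.cos(-.47),np.sin(-.47)])
G=np.array([.43108,.20719]); H=.052
arm.move_gripper(.5,30)
arm.line_to([*G,.05+H],.1,q); print(arm.read_ft_force())
arm.move_gripper(0,30); print(arm.read_opening(),arm.read_finger_force(),arm.read_ft_force(),arm.read_tool_pos())
A=G+.07*X
for t in np.linspace(0,np.pi/2,10)[1:]:
    g=A-.07*np.cos(t)*X; arm.line_to([*g,.05+H+.07*np.sin(t)],.06,q)
    print(round(t,2),arm.read_tool_pos().round(4),arm.read_ft_force().round(1),round(arm.read_opening(),3))
    if np.abs(arm.read_ft_force()).max()>30: break
arm.pause(.3); wsnap("up"); cv2.imwrite("pics/up_s.png",snapshot("scene"))
print(arm.read_finger_force(),arm.read_time())
a=cv2.imread("pics/up.png");b=cv2.imread("pics/up_s.png")[120:210,150:260]
cv2.imwrite("pics/up_c.png",np.hstack([cv2.resize(a[100:384,200:400],(352,500)),cv2.resize(b,(440,360),interpolation=cv2.INTER_CUBIC) if 0 else cv2.copyMakeBorder(cv2.resize(b,(440,360),interpolation=cv2.INTER_CUBIC),0,140,0,0,0)]))
```

```text
[-0.71182469 -0.18795001 -0.54247276]
0.1743292034328289 29.227436184883118 [-1.10542891  0.34997887  3.99237185] [0.43096344 0.2075427  0.10245663]
0.17 [0.4316 0.2072 0.1142] [-0.6  1.6 -3.9] 0.174
0.35 [0.434  0.206  0.1262] [-3.1  4.1 -3.5] 0.176
0.52 [0.4376 0.2041 0.137 ] [-3.8  5.5 -0.2] 0.174
0.7 [0.4423 0.2017 0.1468] [-6.3  6.6  0.3] 0.171
0.87 [0.4482 0.1988 0.1555] [-9.5  8.3  5.5] 0.173
1.05 [0.4545 0.1956 0.1625] [-14.6  10.   11.5] 0.174
1.22 [0.4629 0.1914 0.1688] [-19.6  11.1  23.6] 0.172
1.4 [0.479  0.1829 0.1742] [-13.6   5.8  27.8] 0.173
1.57 [0.493  0.1756 0.1746] [-6.7  3.5 15.3] 0.173
32.78645217418671 21.1
```

View pics/up_c.png

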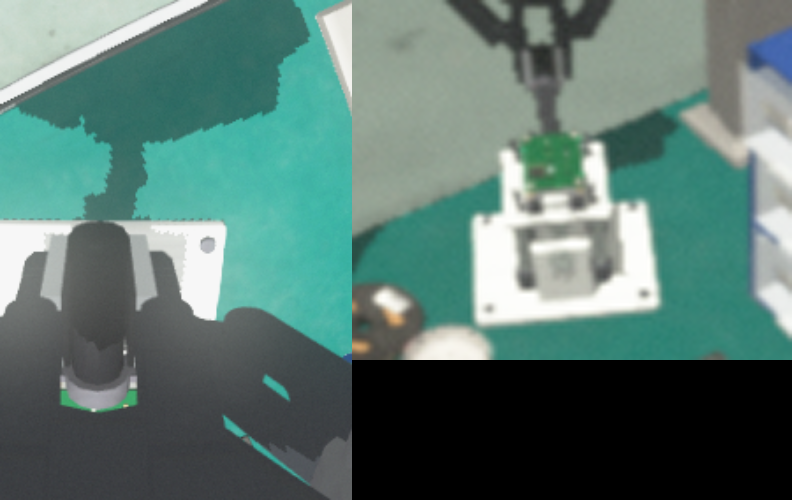

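The lever is upright in the fingers and the board sits on the raised stage, clear of the gripper. A 15 N upward load remains from a small radius error, so I'll relieve it and check the board before handing in.

Run:
```python
from h import *
arm.line_to([.4935,.1755,.1748],.05,down(-.47)); arm.pause(.4)
print(arm.read_tool_pos(),arm.read_ft_force(),arm.read_finger_force(),arm.read_time())
def m(im,z):
    hsv=cv2.cvtColor(im,cv2.COLOR_BGR2HSV); k=cv2.inRange(hsv,(35,60,20),(77,255,255)); k=cv2.morphologyEx(k,cv2.MORPH_CLOSE,np.ones((5,5)))
    for c in cv2.findContours(k,0,2)[0]:
        x,y,w,h=cv2.boundingRect(c)
        if cv2.contourArea(c)>80 and y<200 and 150<x<260: print((x,y,w,h),cv2.minAreaRect(onz("scene",c[:,0],z)[:,:2].astype(np.float32)))
im=snapshot("scene"); m(im,.1)
cv2.imwrite("pics/fin.png",cv2.resize(im[140:190,175:235],(720,600),interpolation=cv2.INTER_CUBIC))
```

```text
[0.49205776 0.1761471  0.17485734] [-4.33083499  4.54665994  0.76962686] 31.930571794509888 21.75
(192, 153, 16, 14) ((0.45302534103393555, 0.10121063888072968), (0.05980708450078964, 0.042193453758955), 59.405025482177734)
```

View pics/fin.png

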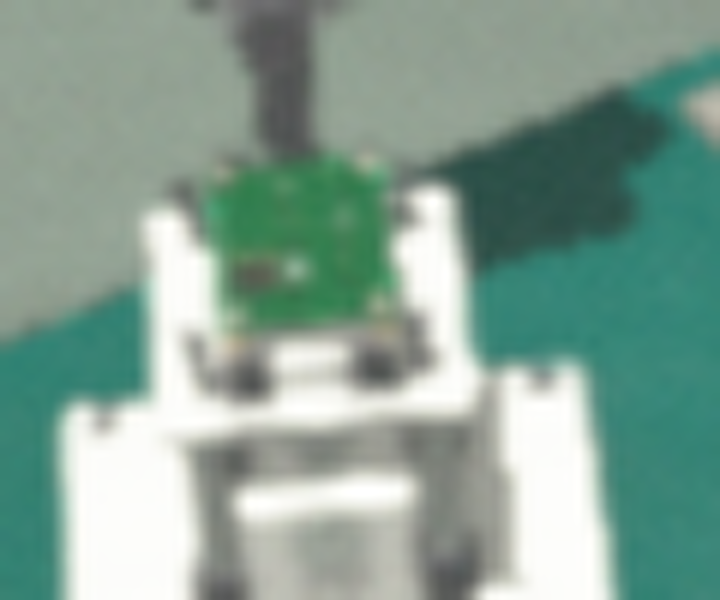

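The board is still square between its guides on the raised stage. The lever is upright and held, with the spare vertical load gone.

```bash
python3 -c "
from station import ticket
print(ticket.finish_job())"
```

```text
the job is handed in; nothing more can be done
None
```

I handed the job in at about 22 s: the board is seated in the nest and was released with the lever down, and the gripper is holding the lever upright, judged by tool position and camera since the result wasn't reported back.

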